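# Fish the fallen thumb nut out from under the wire shelf

### The job

The brass thumb nut has dropped under the low wire shelf. The flat tray hook was pushed in there handle first: draw it out by its blade, lay it down and take it again by its red handle, then sweep it in under the shelf behind the nut and drag the nut out onto the open counter. Put the nut in the steel dish and leave the hook lying on the counter clear of the shelf, without shifting the dish, the bottle, the jar, the roll of tape or the green suture box.

Things in the scene. Friction and masses are not known exactly. Their poses are not given: they have to be found in the camera images.
- shelf: low chromed wire shelf, fixed, 260 mm along its own x, 320 mm along its own y, open below on all sides; origin: centre of its footprint, at counter height. Legs 12 mm thick at the four corners. Underside of the wire deck 60 mm up, deck 6 mm thick, wires too close for fingers; rails round it up to 108 mm, boxes up to 146 mm high on the deck's +y end
- shelf_mouth (a point): middle of the shelf's mouth at counter height: its -y end (own y = -160 mm), facing the open counter where there is room to work; axes as the shelf's
- hook: loose flat steel tray hook with red handle, 290 mm long, about 0.14 kg, lying flat. Own x runs from handle to tip, z up; origin at mid-length on its underside, weight centred near x = 20 mm. At the start it points out of the mouth, roughly along the shelf's -y: the handle is wholly under the shelf, the last 140 to 165 mm of the tip end in the open
- hook_handle: the hook's red handle with black rings, 110 mm long (hook x = -145 to -35 mm), 24 mm wide, 18 mm high. Origin: centre of its underside; axes as the hook's
- hook_blade (a point): point on the centre line of the hook's blade, 80 mm from the tip (hook x = 65 mm), 2.5 mm above its underside. The blade is 22 mm wide (hook y = +-11 mm) and 5 mm thick, from hook x = -35 to 145 mm
- hook_toe (a point): middle of the free part of the inner face (the dragging face) of the hook's toe, at hook x = 133, y = -28, z = 6 mm. The toe is a cross bar at the tip, square to the blade, 12 mm thick (hook x = 133 to 145 mm) and 12 mm high, from hook y = +11 to -45 mm: it stands out 34 mm beyond the blade's -y edge only
- hook_end (a point): rear end of the handle (hook x = -145 mm), 9 mm above its underside
- nut: loose brass thumb nut lying flat under the shelf, 90 to 150 mm in from the mouth: a disc 26 mm across and 14 mm high, about 45 g. Origin: centre of its underside.
- dish: loose open steel dish, 80 mm across at the foot, 96 mm across the rim, 34 mm high, wall 3 mm, inner floor 4 mm up. Origin: centre of its underside.
- tape: loose paper tape roll lying flat deeper under the shelf, 70 mm across, 19 mm high. Origin: centre of its underside. Leave it where it is.
- bottle: loose amber bottle, 40 mm across, 75 mm high, standing on the counter near the mouth or near the dish. Origin: centre of its underside. Leave it where it is.
- jar: loose steel jar, 68 mm across, 55 mm high, standing on the counter near the mouth or near the dish. Origin: centre of its underside. Leave it where it is.
- suture_box: loose small green suture box lying flat under the shelf to the +x side (shelf's own x) of the nut, 30 mm along its own x, 60 mm along its own y, 22 mm high. Origin: centre of its underside. Leave it where it is.

How it is judged (in metres and radians):
On the way, in this order (a step that is already met when the one before it is completed fails the run):
1. the hook has been drawn out, put down flat on the counter clear of the shelf and let go (contact force between hook and the fingers below 0.05 N and height (world z) of hook below 0.006 m and linear speed of hook below 0.02 m/s and (x of each of hook_toe, hook_end in the frame of shelf below -0.14 m or x of each of hook_toe, hook_end in the frame of shelf above 0.14 m or y of each of hook_toe, hook_end in the frame of shelf below -0.16 m or y of each of hook_toe, hook_end in the frame of shelf above 0.16 m)), for 0.1 s.
2. held by its handle, the hook reaches under the shelf, its toe at least 50 mm in (contact force between hook_handle and the fingers above 1 N and height (world z) of hook_toe below 0.055 m and x of hook_toe in the frame of shelf between -0.08 and 0.08 m and y of hook_toe in the frame of shelf between -0.11 and 0.11 m), for 0.1 s.
3. the nut has been dragged out along the counter, its centre at least 20 mm outside the shelf's edge (height (world z) of nut below 0.008 m and (y of nut in the frame of shelf below -0.18 m or x of nut in the frame of shelf below -0.15 m or x of nut in the frame of shelf above 0.15 m)), for 0.1 s.
At the end, for the whole second after the job is handed in: The nut rests in the upright dish (within 36 mm of its axis, under 28 mm high); the hook lies flat on the counter, toe and handle end outside the same edge of the shelf; dish, tape, box, bottle and jar are within 30 mm of where they stood; all let go and at rest (all of step 1 and horizontal distance between nut and dish below 0.036 m and height (world z) of nut below 0.028 m and linear speed of nut below 0.02 m/s and angle between dish's own z axis and vertical below 0.1 rad and angle between hook's own z axis and vertical below 0.05 rad and distance of each of dish, tape, bottle, jar, suture_box from where it was at the start of the episode below 0.03 m and contact force between nut and the fingers below 0.05 N); the robot touches nothing.
It fails at once if the fingers touch the nut while it is still under the shelf (contact force between nut and the fingers above 0.3 N and x of nut in the frame of shelf between -0.13 and 0.13 m and y of nut in the frame of shelf between -0.16 and 0.16 m).
It fails at once if the dish, tape roll, suture box, bottle or jar is shifted more than 30 mm (distance of any of dish, tape, bottle, jar, suture_box from where it was at the start of the episode above 0.03 m).
It fails at once if the bottle or jar is tipped over (angle between any of bottle, jar's own z axis and vertical above 0.5 rad).
It also fails if it takes over 72 s, if anything falls off the work surface, if the arm or the gripper's body presses on something with over 40 N, if the wrist force passes 120 N, or if a joint passes its speed limit or range.

### The arm

A 6-joint arm with a two-finger parallel gripper is mounted at the origin on the work surface. World frame = base frame: x ahead of the robot, y to its left, z up, the work surface at z = 0. Lengths are in m, angles in degrees, forces in N, time in s.
With the tool pointing down it reaches from about 0.4 to 0.825 m from the base axis. Payload 7 kg.
Tool frame: the origin (TCP) lies at the very end of the fingers, on their centre line; the grasp point (between the pads) lies 19 mm behind it; x points along the fingers, z is the direction in which the jaws open and shut, and the axes are right-handed (so a half turn about x gives the same grasp; the last joint's range is limited). The gripper opens to 88 mm and grips with 3 to 60 N. Pads are 19 mm wide; open, the fingers measure 130 mm over their backs; the gripper's body (78 mm by 193 mm) begins 47 mm behind the grasp point.
Start: joints at [83.371, 20.546, 0.682, 0, -70.136, -16.507], TCP at [0.265, 0.621, 0.227] pointing down, gripper open.
Joint ranges: [-176.03, 176.03], [-82.01, 121.73], [-58.28, 71.71], [-173.87, 95.51], [-174.79, -0.11], [-173.66, 173.66]. Speed limits (degrees/s): [136.94, 136.94, 172.46, 180, 180, 180].

### API

Orientations are given as [roll, pitch, yaw] about the fixed x, y, z axes, in that order (R = Rz(yaw) Ry(pitch) Rx(roll)).
In Python, from plant import * gives the robot as it stands.
- The arm moves only by the tool arm_command, never from a script. Its argument "commands" is one flat list of numbers, 5 for each row, row after row: the shift along the tool's x, y, z in mm, then the turn about the tool's x in degrees, then the opening in per cent of the stroke, from 0 (shut) to 100 (fully open). A call has 1 to 5 rows; each row shifts and turns the pose as measured when the row begins, along the tool's axes as they then stand; what a row does not reach is not made up. A row lasts 1/8 s, in which the tool goes at most 62.5 mm and 10.7 degrees, less where a joint would pass 70% of its speed; a pose out of reach is approached as far as the arm can. A call is refused whole if a number of a shift passes 62.5 or a number of a turn 10.7, either way. A call with a gripper value outside its range is refused whole. The fingers move at their own pace and stop on an object; the grip force is fixed at half the most. Time passes only in rows, so rows that do not move let the fingers close. It gives the time, the measured TCP pose, the force and the opening at its end, in the units of the state.
- get_obs(): the state, without advancing time (a new reading comes with each control period).
- snapshot(name): name is "side" or "top" or "wrist"; returns a dict with "frame" (420x560x3 uint8, blue, green, red), "fov_y" (degrees; the focal length in pixels is half the picture's height over the tangent of half this angle, whatever the lens; pixels are square), "cx", "cy" (the principal point, pixels), "world_to_cam" (4x4, takes a point from world to camera coordinates). Camera axes: x right, y up, looking along -z (the intrinsics and any distortion apply to the point x, -y, -z); pixel columns grow to the right and rows downward; lengths in m; the calibration is good to about 2 mm. A picture is of the moment at which its call begins. There is no depth.
- close_job(): hands the job in, once; it reports no verdict.
The state is a dict: "clock": time; "joint_pos": joint angles; "qvel": joint speeds; "tau": joint torques, N m; "tool_pos": TCP position; "orientation": TCP orientation; "force": force on the tool from outside, world axes, zero at the start; "moment": the same for the moment, N m; "opening": finger opening in m.
Only numpy, scipy, OpenCV 4.12 (cv2) and the standard library are available. Lean on these libraries where they do the work, as an engineer would, in place of code of your own. Each camera call takes 0.05 s, during which the arm holds its last target. There are 200 camera calls.

## Working session

There is one attempt and no reset: what is moved stays moved. The work goes in short steps, Python scripts to look and compute and a tool call to move; the robot and the scene stay as the last step left them, time stands still between calls to the robot, and variables do not carry over. Pictures are saved under pics/ and viewed, about 8 in all and at most 12, crops included, and the job is handed in when it is done.

Besides the shell and the picture viewer there is one more tool, called after "Call:" as name(argument=value, ...) on one line, values as JSON. arm_command: Moves the arm, as the interface text tells. Its arguments: {"type":"object","properties":{"commands":{"type":"array"}},"required":["commands"]}

```bash
ls; mkdir -p pics; python3 - <<'E'
from plant import *
import cv2,numpy as np
o=get_obs();print(o)
for n in("side","top"):
    s=snapshot(n);cv2.imwrite(f"pics/{n}0.png",cv2.resize(s["frame"],(800,600)));print(n,s["fov_y"],s["cx"],s["cy"],s["world_to_cam"],[k for k in s if k!='frame'])
    np.save(f"pics/{n}.npy",s["world_to_cam"])
E
```

```text
pics
{'clock': 0.0, 'joint_pos': array([ 8.33688679e+01,  2.05917991e+01,  6.34369544e-01, -2.06142951e-02,
       -7.01371596e+01, -1.65103886e+01]), 'qvel': array([-0.06445425,  0.04381846,  0.06935069,  0.02690004, -0.02294478,
       -0.07599131]), 'tau': array([-2.69040044e-05, -5.82719100e+01,  2.93063825e+01,  6.99740812e+00,
        6.98815507e-03, -1.63716059e-04]), 'tool_pos': array([0.26506859, 0.62023887, 0.22562157]), 'orientation': array([   4.93379535,   89.90344547, -108.21474549]), 'force': array([0.11415885, 1.14282914, 0.07380047]), 'moment': array([-0.02878341,  0.04984644,  0.03641398]), 'opening': 0.0873526200301218}
side 54.65471735865998 274.63250229101436 206.14540817030223 [[-0.91879499 -0.39463203  0.00901789  0.56109103]
 [ 0.29053619 -0.66061742  0.69222348 -0.20216973]
 [-0.26721618  0.63863149  0.72162687 -0.94224766]
 [ 0.          0.          0.          1.        ]] ['fov_y', 'cx', 'cy', 'world_to_cam']
top 45.50074433524728 279.362167832972 207.71272112016842 [[ 1.10527756e-03 -9.99999389e-01 -2.18869018e-05 -2.39365594e-02]
 [ 9.98178297e-01  1.10194446e-03  6.03230799e-02 -6.09149517e-01]
 [-6.03230190e-02 -8.85207768e-05  9.98178905e-01 -1.36902102e+00]
 [ 0.00000000e+00  0.00000000e+00  0.00000000e+00  1.00000000e+00]] ['fov_y', 'cx', 'cy', 'world_to_cam']
```

View pics/side0.png

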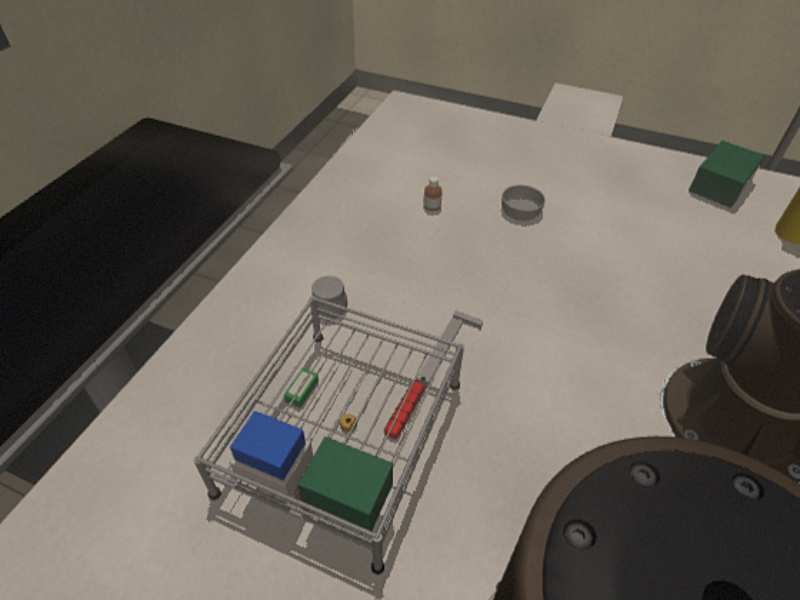

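View pics/top0.png

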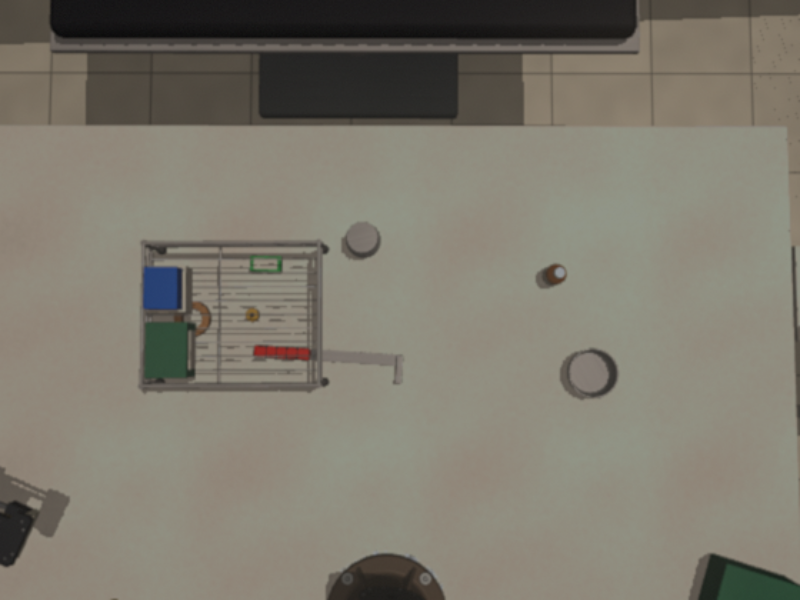

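```bash
cat > h.py <<'E'
import numpy as np
def ray(px,s,z,scale=560/800):
    """800x600 pixel -> world point at height z"""
    u,v=np.array(px)*scale
    f=210/np.tan(np.radians(s["fov_y"])/2)
    W=s["world_to_cam"];R=W[:3,:3];t=W[:3,3]
    d=R.T@np.array([(u-s["cx"])/f,-(v-s["cy"])/f,-1]);c=-R.T@t
    return (c+d*(z-c[2])/d[2]).round(4)
def proj(p,s):
    f=210/np.tan(np.radians(s["fov_y"])/2)
    c=s["world_to_cam"]@np.r_[p,1]
    return (np.array([s["cx"]-f*c[0]/c[2],s["cy"]+f*c[1]/c[2]])/.7).round(1)
E
python3 - <<'E'
from plant import *
from h import *
import cv2
s=snapshot("top");d=snapshot("side")
for n,p,z in [("rTL",(142,241),.108),("rTR",(322,241),.108),("rBR",(322,390),.108),("rBL",(142,390),.108),("footTR",(325,249),.0),("footBR",(325,382),0),("jar",(362,237),.055),("bottle",(559,271),.075),("dishrim",(590,372),.034),("toeA",(399,354),.012),("toeB",(398,384),.012),("nut",(252,315),.014),("hend",(254,351),.014),("hfront",(310,354),.014),("tape",(192,318),.019),("box",(266,264),.022)]:
    print(n,ray(p,s,z))
for n,p,z in [("nut",(347,422),.01),("toeA",(459,316),.012),("toeB",(482,324),.012),("hend",(392,433),.01),("hfront",(420,383),.01),("dish",(523,195),.034),("box",(302,387),.022),("footR",(455,386),0),("footL",(319,337),0),("footRb",(377,568),0),("footLb",(213,494),0)]:
    print("S",n,ray(p,d,z))
f=s["frame"];cv2.imwrite("pics/topcrop.png",cv2.resize(f[150:290,80:310],None,fx=3.4,fy=3.4,interpolation=cv2.INTER_CUBIC))
E
```

```text
rTL [0.705  0.4454 0.108 ]
rTR [0.7054 0.1173 0.108 ]
rBR [0.4354 0.1153 0.108 ]
rBL [0.4351 0.4392 0.108 ]
footTR [0.7045 0.123  0.    ]
footBR [0.4435 0.1211 0.    ]
jar [0.7204 0.0472 0.055 ]
bottle [ 0.6541 -0.3213  0.075 ]
dishrim [ 0.465  -0.3872  0.034 ]
toeA [ 0.4983 -0.0232  0.012 ]
toeB [ 0.4405 -0.0213  0.012 ]
nut [0.5736 0.2624 0.014 ]
hend [0.5038 0.2576 0.014 ]
hfront [0.4982 0.1491 0.014 ]
tape [0.5675 0.3774 0.019 ]
box [0.6723 0.235  0.022 ]
S nut [0.5758 0.2637 0.01  ]
S toeA [ 0.4849 -0.0199  0.012 ]
S toeB [ 0.44   -0.0182  0.012 ]
S hend [0.5026 0.2532 0.01  ]
S hfront [0.4969 0.1476 0.01  ]
S dish [ 0.4657 -0.4027  0.034 ]
S box [0.6687 0.2406 0.022 ]
S footR [ 0.4425  0.1229 -0.    ]
S footL [0.7039 0.1203 0.    ]
S footRb [0.4427 0.4431 0.    ]
S footLb [0.7045 0.4443 0.    ]
```

View pics/topcrop.png

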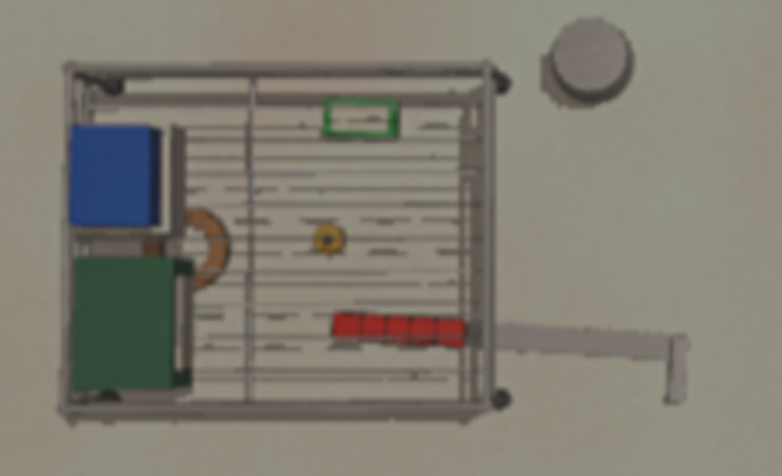

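```bash
cat >> h.py <<'E'
from scipy.spatial.transform import Rotation as Ro
def plan(o,p=None,jaw=None):
    """tool-axis shift in mm to world point p, turn about tool x to bring jaw axis to angle jaw (deg, mod 180)"""
    R=Ro.from_euler('xyz',o["orientation"],degrees=True).as_matrix()
    a=np.degrees(np.arctan2(R[1,2],R[0,2]))
    print("t",round(o["clock"],2),"tcp",o["tool_pos"].round(4),"jaw ang",a.round(2),"q",o["joint_pos"].round(1),"F",o["force"].round(1),"open",round(o["opening"]*1e3,1))
    print("R",R.round(3).tolist())
    if p is not None: print("shift mm",(R.T@(np.array(p)-o["tool_pos"])*1e3).round(1))
    if jaw is not None:
        d=(jaw-a+90)%180-90; print("turn (tool x is down: -) ",round(-d,1))
E
python3 - <<'E'
from plant import *
from h import *
plan(get_obs(),(.4915,.05,.06),-3.2)
E
```

```text
t 0.2 tcp [0.2651 0.6204 0.226 ] jaw ang -113.14 q [ 83.4  20.6   0.7  -0.  -70.1 -16.5] F [-0.7 -0.3 -0.3] open 87.7
R [[-0.0, 0.92, -0.393], [-0.001, -0.393, -0.92], [-1.0, 0.0, 0.001]]
shift mm [166.5 432.3 435.4]
turn (tool x is down: -)  70.1
```

Call:
arm_command(commands=[0,43,43,0,100,0,43,43,0,100,0,43,43,0,100,0,43,43,0,100,0,43,43,0,100])

```text
clock: 0.82
tool_pos: [0.3794, 0.3334, 0.224]
orientation: [14.8, 89.8, -98.0]
force: [0.9, 0.5, 0.2]
opening: 0.0876
```

Call:
arm_command(commands=[0,43,43,0,100,0,43,43,0,100,0,43,43,0,100,0,43,43,0,100,0,43,43,0,100])

```text
clock: 1.45
tool_pos: [0.4958, 0.0434, 0.2263]
orientation: [79.6, 89.8, -33.1]
force: [1.9, 0.7, 0.8]
opening: 0.0874
```

Call:
arm_command(commands=[10,0,0,10,100,10,0,0,10,100,10,0,0,10,100,10,0,0,10,100,10,0,0,10,100])

```text
clock: 2.08
tool_pos: [0.497, 0.0373, 0.1752]
orientation: [142.0, 89.8, -22.7]
force: [0.4, -0.8, 0.4]
opening: 0.0878
```

```bash
python3 - <<'E'
from plant import *
from h import *
plan(get_obs(),(.4915,.05,.06),-3.2)
E
```

```text
t 2.08 tcp [0.497  0.0373 0.1752] jaw ang -164.66 q [ 27.1   6.1 -25.6   0.2 -58.1 -11.8] F [ 0.4 -0.8  0.4] open 87.8
R [[0.003, 0.265, -0.964], [-0.001, -0.964, -0.265], [-1.0, 0.002, -0.003]]
shift mm [115.1 -14.    2.3]
turn (tool x is down: -)  18.5
```

Call:
arm_command(commands=[20,-6,0,9.2,100,20,-6,3,9.2,100,20,0,0,0,100,10,0,0,0,100])

```text
clock: 2.58
tool_pos: [0.4919, 0.0489, 0.1033]
orientation: [171.1, 89.8, -12.7]
force: [0.1, -0.3, 0.2]
opening: 0.0873
```

```bash
python3 - <<'E'
from plant import *
from h import *
import cv2
plan(get_obs(),(.4915,.05,.003),-3.2)
s=snapshot("wrist");im=cv2.resize(s["frame"],(800,600))
for p in [(.4915,.05,.005),(.487+.011,-.03,.012),(.487-.045,-.03,.012),(.574,.262,.014)]:
    q=proj(p,s);print(q)
    cv2.drawMarker(im,tuple(int(v) for v in q),(255,0,255),1,14)
cv2.imwrite("pics/w1.png",im)
E
```

```text
t 2.58 tcp [0.4919 0.0489 0.1033] jaw ang 176.14 q [ 28.6  10.4 -31.5   0.2 -47.9 -32.6] F [ 0.1 -0.3  0.2] open 87.3
R [[0.004, -0.067, -0.998], [-0.001, -0.998, 0.067], [-1.0, 0.001, -0.004]]
shift mm [100.3  -1.2   0.9]
turn (tool x is down: -)  -0.7
[403.4 297.1]
[379.6 149.6]
[492.4 141.7]
[302.9 605.2]
```

View pics/w1.png

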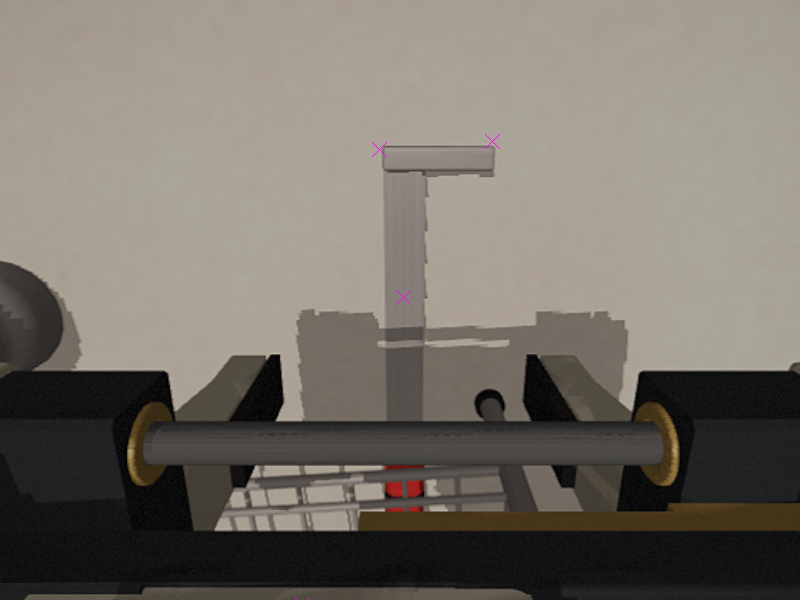

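Call:
arm_command(commands=[45,0,0,-0.7,100,40,0,0,0,60,14,0,0,0,20,0,0,0,0,0,0,0,0,0,0])

```text
clock: 3.25
tool_pos: [0.4955, 0.0498, 0.0041]
orientation: [-172.4, 89.5, 4.5]
force: [-0.5, 0.2, 0.1]
opening: 0.0529
```

Call:
arm_command(commands=[0,0,0,0,0,0,0,0,0,0])

```text
clock: 3.5
tool_pos: [0.4967, 0.0503, 0.0059]
orientation: [-166.5, 89.3, 10.5]
force: [-0.7, 0.1, 0.8]
opening: 0.0331
```

Call:
arm_command(commands=[4,0,2,0,45,2,0,2,0,45])

```text
clock: 3.75
tool_pos: [0.4934, 0.0509, 0.0005]
orientation: [-164.2, 89.2, 12.8]
force: [3.4, -3.4, 12.4]
opening: 0.0389
```

```bash
python3 - <<'E'
from plant import *
from h import *
plan(get_obs(),(.4915,.05,.001),-3.2)
E
```

```text
t 3.75 tcp [0.4934 0.0509 0.0005] jaw ang 176.99 q [ 28.8  19.2 -37.8   0.4 -32.2 -32.2] F [ 3.4 -3.4 12.4] open 38.9
R [[0.014, -0.052, -0.999], [0.003, -0.999, 0.052], [-1.0, -0.004, -0.014]]
shift mm [-0.5  1.   1.9]
turn (tool x is down: -)  0.2
```

Call:
arm_command(commands=[-0.5,0,1,0,0,0,0,1,0,0,0,0,0,0,0,0,0,0,0,0,0,0,0,0,0])

```text
clock: 4.38
tool_pos: [0.4908, 0.0509, 0.0008]
orientation: [-164.6, 89.2, 12.3]
force: [0.3, 0.1, 0.4]
opening: 0.0211
```

Call:
arm_command(commands=[-1,20,0,0,0,0,40,0,0,0,0,45,0,0,0,0,45,0,0,0,0,45,0,0,0])

```text
clock: 5.0
tool_pos: [0.482, -0.1459, 0.0008]
orientation: [-163.9, 89.1, 13.5]
force: [0.9, 2.9, 2.7]
opening: 0.0214
```

```bash
python3 - <<'E'
from plant import *
from h import *
plan(get_obs(),(.48,-.15,.002),105)
E
```

```text
t 5.0 tcp [ 0.482  -0.1459  0.0008] jaw ang 177.39 q [  5.5  19.8 -36.5  -0.2 -32.9  -7.9] F [0.9 2.9 2.7] open 21.4
R [[0.014, -0.045, -0.999], [0.003, -0.999, 0.045], [-1.0, -0.004, -0.014]]
shift mm [-1.2  4.2  1.8]
turn (tool x is down: -)  72.4
```

Call:
arm_command(commands=[-0.5,0,0,-10.3,0,-0.5,0,0,-10.3,0,0,0,0,-10.3,0,0,0,0,-10.3,0,0,0,0,-10.3,0])

```text
clock: 5.62
tool_pos: [0.4808, -0.1497, 0.0008]
orientation: [145.8, 89.2, 15.9]
force: [0.7, -0.5, 0.4]
opening: 0.0214
```

```bash
python3 - <<'E'
from plant import *
from h import *
plan(get_obs(),(.50,-.09,.002),-28)
E
```

```text
t 5.62 tcp [ 0.4808 -0.1497  0.0008] jaw ang -129.95 q [  5.   19.8 -36.4  -0.3 -33.   45.3] F [ 0.7 -0.5  0.4] open 21.4
R [[0.013, 0.767, -0.642], [0.004, -0.642, -0.767], [-1.0, 0.008, -0.011]]
shift mm [ -0.7 -23.6 -58.1]
turn (tool x is down: -)  78.1
```

Call:
arm_command(commands=[-0.5,-8,-19.5,-10.3,0,0,-4.4,-20.5,-10.3,0,0,-1,-21,-10.3,0,0,0,0,-10.3,0,0,0,0,-10.3,0])

```text
clock: 6.25
tool_pos: [0.4993, -0.0873, 0.0009]
orientation: [95.9, 89.3, 19.1]
force: [-0.0, 0.5, 0.4]
opening: 0.0215
```

Call:
arm_command(commands=[0,0,0,-10.3,0,0,0,0,-10.3,0,0,0,0,-10.3,0,0,0,0,-10.3,0,0,0,0,-8,0])

```text
clock: 6.88
tool_pos: [0.4993, -0.0867, 0.001]
orientation: [48.0, 89.3, 22.1]
force: [-0.9, 0.7, 2.0]
opening: 0.0212
```

```bash
python3 - <<'E'
from plant import *
from h import *
import cv2
plan(get_obs(),(.50,-.09,.002),-28)
s=snapshot("side");cv2.imwrite("pics/s2.png",cv2.resize(s["frame"],(800,600)))
E
```

```text
t 6.88 tcp [ 0.4993 -0.0867  0.001 ] jaw ang -25.92 q [ 12.3  20.1 -36.   -0.2 -33.3 142. ] F [-0.9  0.7  2. ] open 21.2
R [[0.012, 0.437, 0.899], [0.005, 0.899, -0.437], [-1.0, 0.009, 0.008]]
shift mm [-1.  -2.7  2.1]
turn (tool x is down: -)  2.1
```

View pics/s2.png

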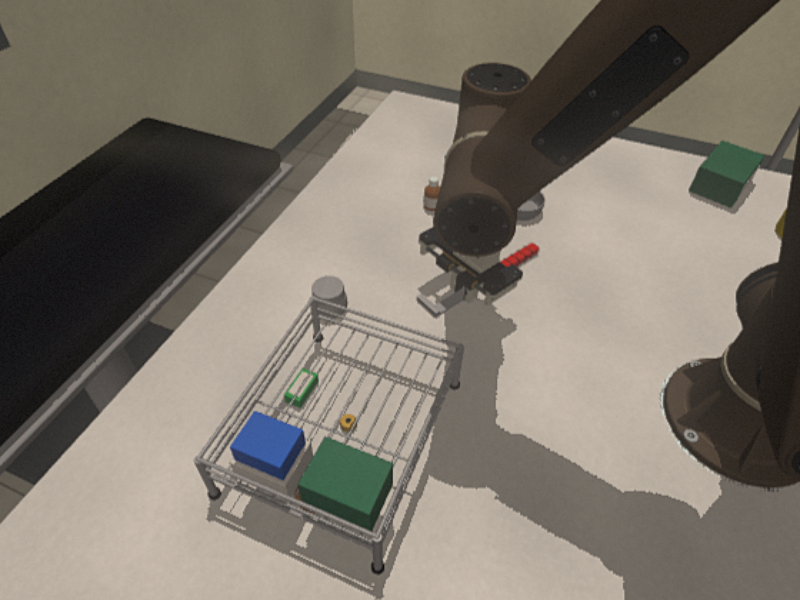

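Call:
arm_command(commands=[0,0,0,0,45,0,0,0,0,60,-20,0,0,0,60,-30,0,0,0,60,0,-53,0,0,60])

```text
clock: 7.55
tool_pos: [0.4768, -0.1337, 0.0515]
orientation: [43.9, 89.3, 17.9]
force: [0.2, -1.0, -0.7]
opening: 0.0526
```

Call:
arm_command(commands=[0,-53,0,0,60,0,-53,0,0,60,0,0,0,0,60])

```text
clock: 7.92
tool_pos: [0.4278, -0.233, 0.051]
orientation: [42.8, 89.3, 16.4]
force: [-1.1, -0.7, -0.5]
opening: 0.0527
```

```bash
python3 - <<'E'
from plant import *
from h import *
import cv2
plan(get_obs())
s=snapshot("wrist");im=cv2.resize(s["frame"],(800,600))
h=np.array([.437,.899,0])
for d in (-.211,-.161,-.101,0,.08): 
    q=proj(np.array([.4993,-.0867,.014 if d<-.1 else .005])+d*h,s); cv2.drawMarker(im,tuple(int(v) for v in q),(255,0,255),1,14)
cv2.imwrite("pics/w3.png",im)
E
```

```text
t 7.92 tcp [ 0.4278 -0.233   0.051 ] jaw ang -26.39 q [ -5.6  13.9 -35.7  -0.4 -39.7 159.6] F [-1.1 -0.7 -0.5] open 52.7
R [[0.013, 0.444, 0.896], [0.004, 0.896, -0.444], [-1.0, 0.009, 0.01]]
```

View pics/w3.png

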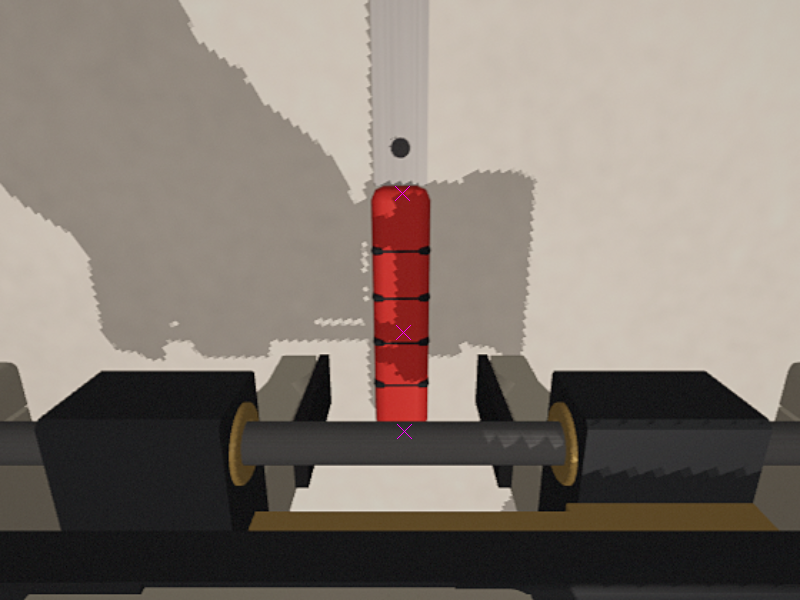

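Call:
arm_command(commands=[38,0,0,0,60,9,0,0,0,40,0,0,0,0,10,0,0,0,0,0,0,0,0,0,0])

```text
clock: 8.6
tool_pos: [0.4331, -0.2305, 0.0058]
orientation: [34.7, 89.0, 8.4]
force: [0.5, -1.3, -0.1]
opening: 0.0237
```

Call:
arm_command(commands=[0,0,0,0,0,0,0,0,0,0,0,0,0,0,0])

```text
clock: 8.98
tool_pos: [0.4336, -0.2304, 0.0068]
orientation: [33.5, 88.9, 7.2]
force: [-0.0, 0.0, -1.5]
opening: 0.0241
```

```bash
python3 - <<'E'
from plant import *
from h import *
plan(get_obs(),(.505,-.16,.004),0)
E
```

```text
t 8.97 tcp [ 0.4336 -0.2304  0.0068] jaw ang -26.29 q [ -5.2  18.2 -37.9  -0.4 -32.9 159.3] F [-0.   0.  -1.5] open 24.1
R [[0.019, 0.443, 0.896], [0.002, 0.897, -0.443], [-1.0, 0.011, 0.016]]
shift mm [ 4.3 94.7 32.7]
turn (tool x is down: -)  -26.3
```

Call:
arm_command(commands=[1.5,28,-1,-3.7,0,0,28,1,-3.7,0,0,28,3.5,-3.7,0,0,28,6,-3.7,0,0,28,8,-3.7,0])

```text
clock: 9.6
tool_pos: [0.4966, -0.1008, 0.0071]
orientation: [14.0, 88.9, 6.5]
force: [-0.1, -0.6, -1.3]
opening: 0.0236
```

```bash
python3 - <<'E'
from plant import *
from h import *
plan(get_obs(),(.4915,-.03,.005),-3)
E
```

```text
t 9.6 tcp [ 0.4966 -0.1008  0.0071] jaw ang -7.49 q [ 10.8  19.2 -36.2   0.2 -33.4 161.5] F [-0.1 -0.6 -1.3] open 23.6
R [[0.02, 0.13, 0.991], [0.002, 0.991, -0.13], [-1.0, 0.005, 0.019]]
shift mm [  2.1  69.6 -14.3]
turn (tool x is down: -)  -4.5
```

Call:
arm_command(commands=[1,23,-5,-1.5,0,0.5,23,-5,-1.5,0,0.5,23,-4,-1.5,0,0,20,0,0,0])

```text
clock: 10.1
tool_pos: [0.4925, -0.0075, 0.0056]
orientation: [8.9, 88.7, 6.1]
force: [0.2, -0.7, 0.2]
opening: 0.0236
```

```bash
python3 - <<'E'
from plant import *
from h import *
import cv2
o=get_obs();plan(o,(.4915,.058,.005),-3)
R=Ro.from_euler('xyz',o["orientation"],degrees=True).as_matrix()
s=snapshot("side");im=cv2.resize(s["frame"][180:390,180:460],None,fx=2.85,fy=2.85,interpolation=cv2.INTER_CUBIC)
for a,b in((.227,.011),(.227,.045),(.239,.045),(.239,-.011)):
    p=o["tool_pos"]+a*R[:,1]+b*R[:,2];p[2]=.012
    q=(proj(p,s)*.7-[180,180])*2.85; print(p.round(3));cv2.drawMarker(im,tuple(int(v) for v in q),(255,0,255),1,12)
cv2.imwrite("pics/s4.png",im)
E
```

```text
t 10.1 tcp [ 0.4925 -0.0075  0.0056] jaw ang -2.77 q [ 22.3  18.3 -38.5   0.7 -32.  154.3] F [ 0.2 -0.7  0.2] open 23.6
R [[0.022, 0.048, 0.999], [0.002, 0.999, -0.048], [-1.0, 0.003, 0.022]]
shift mm [ 0.7 65.3 -4.2]
turn (tool x is down: -)  0.2
[0.514 0.219 0.012]
[0.548 0.217 0.012]
[0.549 0.229 0.012]
[0.493 0.232 0.012]
```

View pics/s4.png

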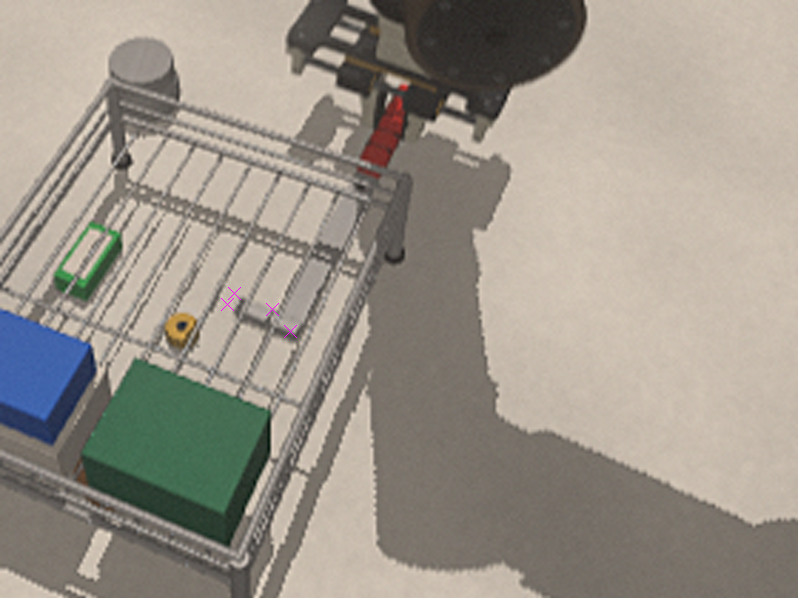

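Call:
arm_command(commands=[0.5,22,0,0,0,0.5,22,0,0,0,0.5,21,0,0,0,0,2,0,0,0])

```text
clock: 10.65
tool_pos: [0.497, 0.062, 0.0055]
orientation: [6.9, 88.7, 4.3]
force: [0.3, -0.7, 0.3]
opening: 0.0234
```

```bash
python3 - <<'E'
from plant import *
from h import *
import cv2
o=get_obs();plan(o,(.538,.06,.005),-3)
R=Ro.from_euler('xyz',o["orientation"],degrees=True).as_matrix()
s=snapshot("side");im=cv2.resize(s["frame"][180:390,180:460],None,fx=2.85,fy=2.85,interpolation=cv2.INTER_CUBIC)
for a,b in((.227,.011),(.227,.045),(.239,.045),(.239,-.011)):
    p=o["tool_pos"]+a*R[:,1]+b*R[:,2];p[2]=.012
    q=(proj(p,s)*.7-[180,180])*2.85; print(p.round(3));cv2.drawMarker(im,tuple(int(v) for v in q),(255,0,255),1,12)
cv2.imwrite("pics/s5.png",im)
E
```

```text
t 10.65 tcp [0.497  0.062  0.0055] jaw ang -2.69 q [ 30.1  18.8 -37.7   1.1 -32.3 146.3] F [ 0.3 -0.7  0.3] open 23.4
R [[0.023, 0.047, 0.999], [0.002, 0.999, -0.047], [-1.0, 0.003, 0.023]]
shift mm [ 1.5 -0.  41. ]
turn (tool x is down: -)  0.3
[0.519 0.288 0.012]
[0.553 0.287 0.012]
[0.553 0.299 0.012]
[0.497 0.301 0.012]
```

View pics/s5.png

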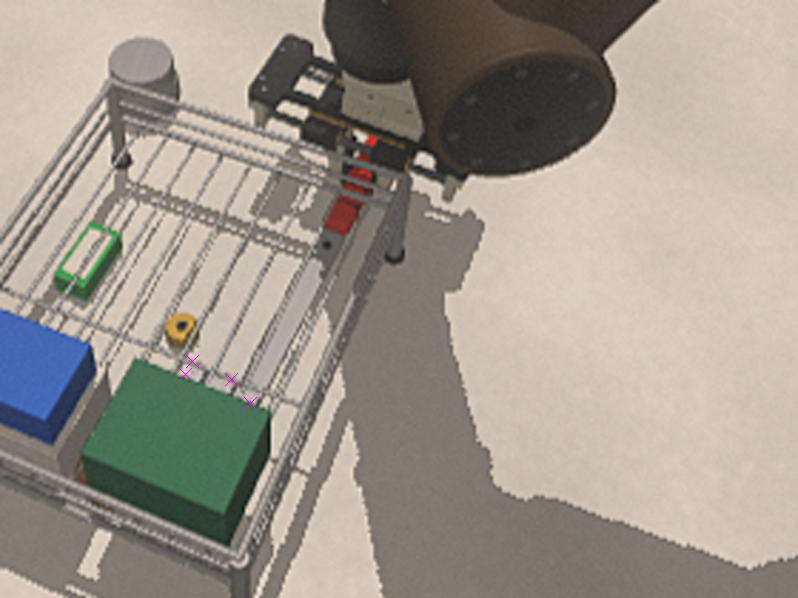

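Call:
arm_command(commands=[0.5,0,20,0,0,0.5,0,20,0,0,0,-12,0,0,0,0,-25,0,0,0,0,-30,0,0,0])

```text
clock: 11.32
tool_pos: [0.534, -0.0103, 0.0054]
orientation: [10.4, 88.6, 7.8]
force: [1.0, 0.6, 1.7]
opening: 0.0236
```

```bash
python3 - <<'E'
from plant import *
from h import *
import cv2
o=get_obs();plan(o,(.5,-.165,.005),-12)
R=Ro.from_euler('xyz',o["orientation"],degrees=True).as_matrix()
s=snapshot("side");im=cv2.resize(s["frame"][180:390,180:460],None,fx=2.85,fy=2.85,interpolation=cv2.INTER_CUBIC)
for a,b in((.227,.011),(.227,.045),(.239,.045),(.239,-.011)):
    p=o["tool_pos"]+a*R[:,1]+b*R[:,2];p[2]=.012
    q=(proj(p,s)*.7-[180,180])*2.85; cv2.drawMarker(im,tuple(int(v) for v in q),(255,0,255),1,12)
cv2.imwrite("pics/s6.png",im)
E
```

```text
t 11.32 tcp [ 0.534  -0.0103  0.0054] jaw ang -2.65 q [ 20.2  21.2 -33.2   0.5 -34.2 156.7] F [1.  0.6 1.7] open 23.6
R [[0.024, 0.046, 0.999], [0.003, 0.999, -0.046], [-1.0, 0.004, 0.024]]
shift mm [  -0.9 -156.1  -26.8]
turn (tool x is down: -)  9.3
```

View pics/s6.png

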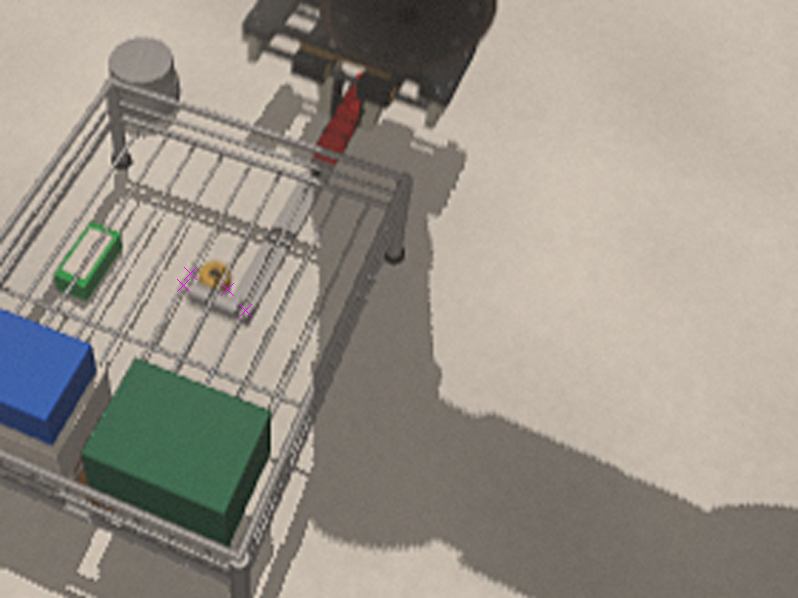

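Call:
arm_command(commands=[0,-25,-4,1.5,0,0,-28,-5,1.5,0,0,-28,-5,1.5,0,0,-28,-5,1.5,0,0,-28,-5,1.5,0])

```text
clock: 12.0
tool_pos: [0.4937, -0.1524, 0.0054]
orientation: [19.9, 88.3, 9.3]
force: [0.5, 2.7, 3.3]
opening: 0.0236
```

```bash
python3 - <<'E'
from plant import *
from h import *
import cv2
o=get_obs();plan(o,(.5,-.165,.005),-12)
s=snapshot("top");cv2.imwrite("pics/t7.png",cv2.resize(s["frame"][140:320,180:420],(800,600),interpolation=cv2.INTER_CUBIC))
E
```

```text
t 12.0 tcp [ 0.4937 -0.1524  0.0054] jaw ang -10.59 q [  4.5  19.9 -35.2  -0.3 -33.1 165.1] F [0.5 2.7 3.3] open 23.6
R [[0.029, 0.184, 0.983], [0.005, 0.983, -0.184], [-1.0, 0.01, 0.028]]
shift mm [  0.5 -11.2   8.5]
turn (tool x is down: -)  1.4
```

View pics/t7.png

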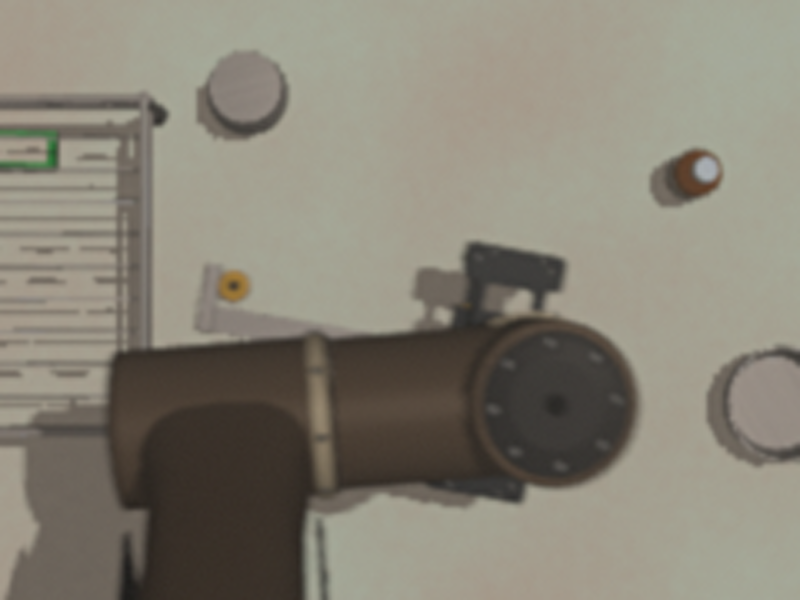

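Call:
arm_command(commands=[0,17,0,0,0,0,0,-25,0,0,0,0,-30,0,0,0,0,-25,0,0,0,-40,0,0,0])

```text
clock: 12.68
tool_pos: [0.4127, -0.1607, 0.0056]
orientation: [17.8, 87.6, 7.2]
force: [0.8, -0.3, -0.9]
opening: 0.0236
```

Call:
arm_command(commands=[0.5,0,0,0,0,0,0,0,0,50,0,0,0,0,60,-25,0,0,0,65,-50,0,0,0,80])

```text
clock: 13.3
tool_pos: [0.4051, -0.161, 0.0783]
orientation: [19.9, 88.2, 9.3]
force: [1.5, 0.3, 0.2]
opening: 0.0581
```

```bash
python3 - <<'E'
from plant import *
from h import *
import cv2
s=snapshot("top")
n=ray((249.9,225.8),s,.014,1);print("nut",n)
f=s["frame"];hsv=cv2.cvtColor(f,cv2.COLOR_BGR2HSV);m=cv2.inRange(hsv,(15,110,70),(30,255,255))
k,l,st,c=cv2.connectedComponentsWithStats(m)
for i in range(1,k):
    if st[i,4]>10: print(c[i],st[i,4],ray(c[i],s,.014,1))
plan(get_obs(),(n[0],n[1],.08),0)
cv2.imwrite("pics/t8.png",cv2.resize(f[140:320,180:420],(800,600)))
E
```

```text
nut [0.5591 0.0584 0.014 ]
[252.58181818 226.03636364] 55 [0.5585 0.0509 0.014 ]
t 13.35 tcp [ 0.4087 -0.1614  0.085 ] jaw ang -10.57 q [ 4.300e+00  5.600e+00 -4.050e+01 -1.000e-01 -4.140e+01  1.653e+02] F [ 2.7 -0.1  6.4] open 62.1
R [[0.041, 0.183, 0.982], [0.004, 0.983, -0.183], [-0.999, 0.012, 0.04]]
shift mm [ 12.2 243.5 107.3]
turn (tool x is down: -)  -10.6
```

Call:
arm_command(commands=[0,47,22,0,80,0,47,22,0,80,0,47,22,0,80,0,47,22,0,80,0,47,22,0,80])

```text
clock: 13.98
tool_pos: [0.5625, 0.056, 0.095]
orientation: [18.3, 87.4, 7.5]
force: [0.7, -0.1, 1.0]
opening: 0.0702
```

```bash
python3 - <<'E'
from plant import *
from h import *
import cv2
o=get_obs();plan(o,(.5585,.051,.004),-5)
s=snapshot("wrist");im=cv2.resize(s["frame"],(800,600))
q=proj((.5585,.051,.014),s);print(q);cv2.drawMarker(im,tuple(int(v) for v in q),(255,0,255),1,14)
cv2.imwrite("pics/w8.png",im)
E
```

```text
t 13.97 tcp [0.5625 0.056  0.095 ] jaw ang -10.73 q [ 26.1  15.8 -25.8   1.2 -45.9 142.4] F [ 0.7 -0.1  1. ] open 70.2
R [[0.045, 0.185, 0.982], [0.006, 0.983, -0.186], [-0.999, 0.014, 0.043]]
shift mm [90.7 -7.  -7. ]
turn (tool x is down: -)  -5.7
[390.9 316. ]
```

View pics/w8.png

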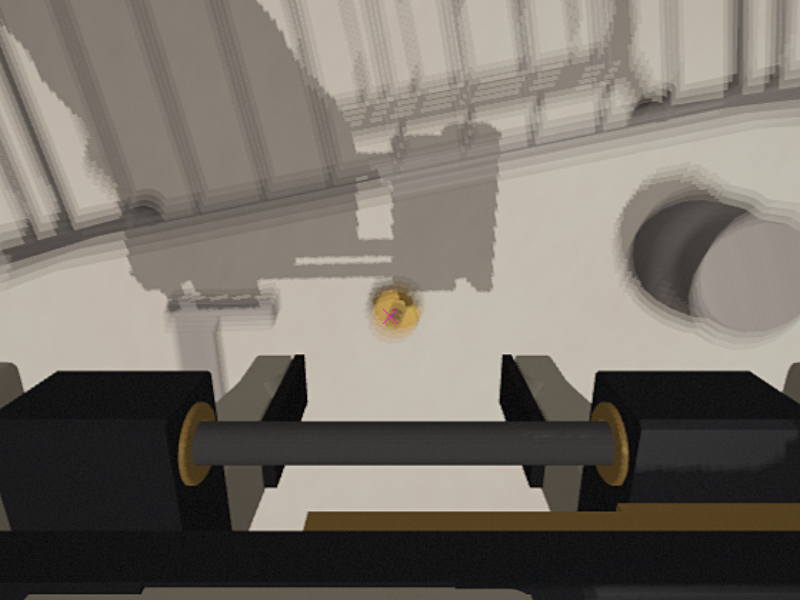

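Call:
arm_command(commands=[35,-2,-2,0,60,35,-1,-2,0,60,8,0,0,0,60,0,0,0,0,60])

```text
clock: 14.52
tool_pos: [0.5677, 0.0631, 0.0152]
orientation: [18.5, 87.1, 8.3]
force: [0.5, -0.2, 0.1]
opening: 0.0525
```

```bash
python3 - <<'E'
from plant import *
from h import *
import cv2
o=get_obs();plan(o,(.561,.054,.003),-11)
E
```

```text
t 14.53 tcp [0.5677 0.0631 0.0152] jaw ang -10.26 q [ 26.6  22.4 -29.7   1.6 -35.2 141.9] F [ 0.5 -0.2  0.1] open 52.5
R [[0.049, 0.177, 0.983], [0.007, 0.984, -0.178], [-0.999, 0.016, 0.047]]
shift mm [ 11.8 -10.3  -5.5]
turn (tool x is down: -)  0.7
```

Call:
arm_command(commands=[3,-9,-5,0,60,6,-1,0,0,60,2,0,0,0,50,0,0,0,0,45])

```text
clock: 15.02
tool_pos: [0.5626, 0.0539, 0.0063]
orientation: [19.8, 86.9, 9.5]
force: [-0.4, 0.6, 0.2]
opening: 0.0411
```

```bash
python3 - <<'E'
from plant import *
from h import *
import cv2
o=get_obs();plan(o,(.561,.054,.003),-11)
s=snapshot("wrist");f=s["frame"];hsv=cv2.cvtColor(f,cv2.COLOR_BGR2HSV);m=cv2.inRange(hsv,(15,110,70),(30,255,255))
m[300:]=0
k,l,st,c=cv2.connectedComponentsWithStats(m)
for i in range(1,k):
    if st[i,4]>60: print(c[i],st[i],ray(c[i],s,.012,1))
E
```

```text
t 15.03 tcp [0.5626 0.0539 0.0063] jaw ang -10.3 q [ 25.9  22.6 -31.1   1.6 -33.3 142.5] F [-0.4  0.6  0.2] open 41.1
R [[0.054, 0.178, 0.983], [0.009, 0.984, -0.178], [-0.999, 0.018, 0.051]]
shift mm [ 3.2 -0.2 -1.8]
turn (tool x is down: -)  0.7
[277.10990207 271.804679  ] [ 252  247   52   48 1838] [0.5593 0.0521 0.012 ]
[192.21052632 290.54210526] [185 282  16  18 190] [0.5149 0.0505 0.012 ]
[371.56020942 290.57068063] [364 282  16  18 191] [0.606  0.0311 0.012 ]
```

Call:
arm_command(commands=[3,-1,-2,0,40,0.5,0,0,0,0,0,0,0,0,0,0,0,0,0,0,0,0,0,0,0])

```text
clock: 15.7
tool_pos: [0.561, 0.0535, 0.0028]
orientation: [19.9, 86.8, 9.6]
force: [-0.0, -0.7, 0.5]
opening: 0.0249
```

Call:
arm_command(commands=[-20,0,0,0,0,-30,0,0,0,0,-35,0,0,0,0])

```text
clock: 16.08
tool_pos: [0.554, 0.0518, 0.0865]
orientation: [18.0, 87.3, 7.8]
force: [1.0, -0.1, 0.5]
opening: 0.025
```

```bash
python3 - <<'E'
from plant import *
from h import *
import cv2
o=get_obs();plan(o,(.4655,-.39,.09),-30)
s=snapshot("top");f=s["frame"];cv2.imwrite("pics/t9.png",cv2.resize(f[230:300,370:460],None,fx=8,fy=8))
d=snapshot("side");cv2.imwrite("pics/s9.png",d["frame"])
# dish: circle fit on top view via grey contour
g=cv2.GaussianBlur(f[225:300,375:455],(3,3),0);g=cv2.cvtColor(g,cv2.COLOR_BGR2GRAY)
c=cv2.HoughCircles(g,cv2.HOUGH_GRADIENT,1,20,param1=80,param2=12,minRadius=13,maxRadius=24)
if c is not None:
    for x,y,r in c[0][:4]: print(x,y,r,ray((x+375,y+225),s,.004,1),ray((x+375,y+225),s,.034,1))
E
```

```text
t 16.07 tcp [0.554  0.0518 0.0865] jaw ang -10.3 q [ 26.1  15.6 -27.5   1.2 -44.2 142.7] F [ 1.  -0.1  0.5] open 25.0
R [[0.048, 0.178, 0.983], [0.006, 0.984, -0.179], [-0.999, 0.015, 0.046]]
shift mm [ -10.6 -450.4   -8. ]
turn (tool x is down: -)  19.7
40.5 35.5 16.6 [ 0.4634 -0.4021  0.004 ] [ 0.4647 -0.394   0.034 ]
```

Call:
arm_command(commands=[0,-51,-1,6,0,0,-51,4,6,0,0,-50,9.5,6,0,0,-49,15,6,0,0,-47,20,6,0])

```text
clock: 16.8
tool_pos: [0.5051, -0.2002, 0.0837]
orientation: [51.5, 86.7, 10.8]
force: [0.5, -0.0, -0.8]
opening: 0.025
```

```bash
python3 - <<'E'
from plant import *
from h import *
plan(get_obs(),(.465,-.401,.075),-40)
E
```

```text
t 16.8 tcp [ 0.5051 -0.2002  0.0837] jaw ang -40.8 q [ -1.5  14.7 -28.4  -1.  -43.6 141.4] F [ 0.5 -0.  -0.8] open 25.0
R [[0.057, 0.652, 0.756], [0.011, 0.757, -0.653], [-0.998, 0.045, 0.036]]
shift mm [   4.2 -178.6  100.4]
turn (tool x is down: -)  -0.8
```

Call:
arm_command(commands=[0,-42,24,0,0,0,-42,24,0,0,0,-42,24,0,0,0,-42,22,0,0,0,-4,2,0,0])

```text
clock: 17.42
tool_pos: [0.4613, -0.4015, 0.0759]
orientation: [53.4, 86.8, 12.3]
force: [0.1, 0.4, -1.2]
opening: 0.0251
```

Call:
arm_command(commands=[0,0,0,0,0])

```text
clock: 17.55
tool_pos: [0.4607, -0.4016, 0.0751]
orientation: [54.3, 86.8, 13.2]
force: [-0.4, 0.1, -0.4]
opening: 0.0248
```

```bash
python3 - <<'E'
from plant import *
from h import *
import cv2
plan(get_obs(),(.465,-.401,.03),-40)
s=snapshot("wrist");im=cv2.resize(s["frame"],(800,600))
for k in range(24):
    q=proj((.465+.048*np.cos(k*np.pi/12),-.401+.048*np.sin(k*np.pi/12),.034),s);cv2.circle(im,tuple(int(v) for v in q),3,(255,0,255),-1)
cv2.imwrite("pics/w10.png",im)
E
```

```text
t 17.55 tcp [ 0.4607 -0.4016  0.0751] jaw ang -41.2 q [-24.1  21.4 -18.9  -2.6 -47.2 164.6] F [-0.4  0.1 -0.4] open 24.8
R [[0.054, 0.657, 0.752], [0.013, 0.753, -0.658], [-0.998, 0.045, 0.032]]
shift mm [45.3  1.3  1.4]
turn (tool x is down: -)  -1.2
```

View pics/w10.png

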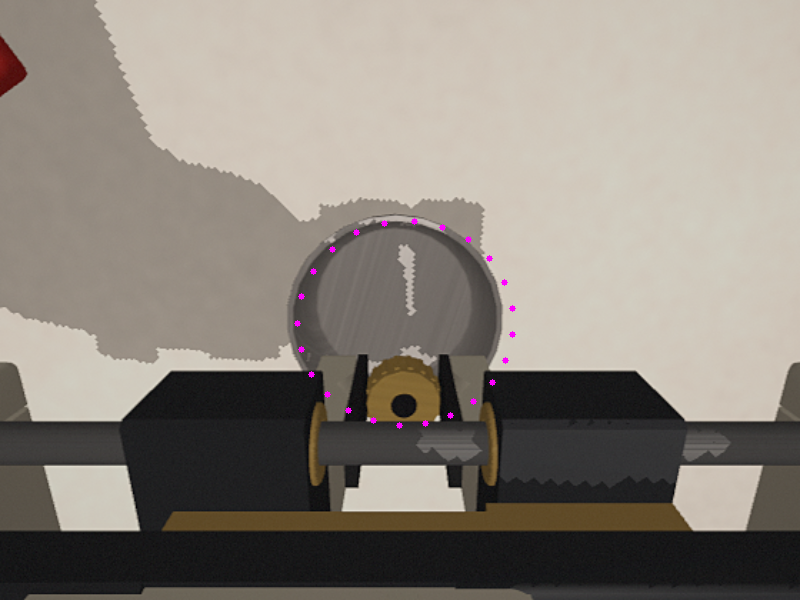

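Call:
arm_command(commands=[20,3,-2,0,0,18,1.5,-1,0,0,4,0,0,0,0,0,0,0,0,0])

```text
clock: 18.1
tool_pos: [0.4659, -0.3913, 0.0334]
orientation: [53.6, 86.8, 12.8]
force: [-0.1, 0.2, 0.4]
opening: 0.0252
```

```bash
python3 - <<'E'
from plant import *
from h import *
plan(get_obs(),(.4636,-.3958,.03),-40)
E
```

```text
t 18.1 tcp [ 0.4659 -0.3913  0.0334] jaw ang -40.85 q [-22.9  24.1 -21.4  -2.8 -41.9 164.2] F [-0.1  0.2  0.4] open 25.2
R [[0.055, 0.652, 0.756], [0.012, 0.757, -0.654], [-0.998, 0.045, 0.033]]
shift mm [ 3.2 -5.   1.1]
turn (tool x is down: -)  -0.9
```

Call:
arm_command(commands=[3,-4,1,0,0,0,0,0,0,38,0,0,0,0,40,0,0,0,0,40,-20,0,0,0,40])

```text
clock: 18.73
tool_pos: [0.4632, -0.3954, 0.051]
orientation: [53.4, 86.8, 12.6]
force: [-0.7, 0.6, 1.2]
opening: 0.0347
```

Call:
arm_command(commands=[-30,0,0,0,40,-30,0,0,0,40,-30,0,0,0,40,0,-40,0,0,40,0,-40,0,0,40])

```text
clock: 19.35
tool_pos: [0.4072, -0.4578, 0.1431]
orientation: [49.9, 86.6, 9.4]
force: [0.4, 0.1, 0.2]
opening: 0.0354
```

```bash
python3 - <<'E'
from plant import *
from h import *
import cv2
plan(get_obs())
s=snapshot("side");f=s["frame"]
a=cv2.resize(f[100:310,180:460],(800,600),interpolation=cv2.INTER_CUBIC)
w=snapshot("wrist")["frame"]
t=snapshot("top")["frame"]
im=np.hstack([np.vstack([cv2.resize(f,(400,300)),cv2.resize(w,(400,300))]),np.vstack([cv2.resize(t,(400,300)),cv2.resize(t[190:310,340:500],(400,300))])])
cv2.imwrite("pics/fin.png",im)
E
```

```text
t 19.35 tcp [ 0.4072 -0.4578  0.1431] jaw ang -40.61 q [-31.6  17.5 -14.4  -2.7 -55.6 172.5] F [0.4 0.1 0.2] open 35.4
R [[0.059, 0.649, 0.759], [0.01, 0.76, -0.65], [-0.998, 0.046, 0.039]]
```

```bash
python3 - <<'E'
from plant import *
from h import *
import cv2
def comps(n,lo,hi,z,amin,roi=None):
    s=snapshot(n);m=cv2.inRange(cv2.cvtColor(s["frame"],cv2.COLOR_BGR2HSV),lo,hi)
    k,l,st,c=cv2.connectedComponentsWithStats(m)
    for i in range(1,k):
        if st[i,4]>amin: print(n,c[i].round(1),st[i,4],ray(c[i],s,z,1))
for n in("top","side","wrist"):
    print("nut");comps(n,(15,110,50),(30,255,255),.01,15)
    print("red");comps(n,(0,150,80),(6,255,255),.014,40)
print("green");comps("top",(45,120,60),(75,255,255),.022,15)
o=get_obs();plan(o,(.4636,-.3958,.1))
s=snapshot("wrist");p=proj((.4636,-.3958,.034),s)*.7;print("dish px",p)
t=snapshot("top");a=cv2.imread("pics/top0.png");a=cv2.resize(a,(560,420),interpolation=cv2.INTER_AREA);d=cv2.absdiff(a,t["frame"]).max(2)
for nm,(x,y) in dict(jar=(253,166),bottle=(391,190),dish=(413,260),box=(186,185),tape=(140,222)).items(): print(nm,"diff mean",d[y-16:y+16,x-16:x+16].mean().round(1),"max",d[y-16:y+16,x-16:x+16].max())
E
```

```text
nut
red
top [319.1 277.6] 136 [ 0.4166 -0.133   0.014 ]
top [338.3 281.1] 88 [ 0.4072 -0.1858  0.014 ]
nut
side [396.2  73.4] 40 [ 0.4649 -0.8984  0.01  ]
side [366.3 142.6] 35 [ 0.4613 -0.4041  0.01  ]
red
nut
wrist [278.8 109.3] 734 [ 0.4609 -0.3985  0.01  ]
wrist [201.4 310.9] 522 [ 0.2799 -0.4928  0.01  ]
wrist [362.4 310.9] 517 [ 0.3981 -0.5991  0.01  ]
wrist [333.8 363.2] 5875 [ 0.3385 -0.6282  0.01  ]
red
green
t 19.85 tcp [ 0.408  -0.4568  0.1424] jaw ang -40.62 q [-31.5  17.5 -14.4  -2.7 -55.6 172.4] F [-0.1 -0.  -0.5] open 34.9
R [[0.058, 0.649, 0.759], [0.01, 0.759, -0.651], [-0.998, 0.046, 0.037]]
shift mm [46.2 80.5  0.9]
dish px [280.   103.95]
jar diff mean 16.7 max 24
bottle diff mean 17.6 max 26
dish diff mean 58.0 max 106
box diff mean 16.8 max 30
tape diff mean 14.5 max 28
```

```bash
python3 - <<'E'
from plant import *
print(close_job())
E
```

```text
the job is handed in; nothing more can be done
None
```

The nut is in the steel dish and the hook is lying on the open counter clear of the shelf. The job was handed in at about 20 s of the 72 s allowed.

- **Hook:** I drew it out by the blade, turned it about 155° flat on the counter and laid it down. I then took it again by the handle and put the toe in behind the nut.
- **Nut:** I dragged it out to about 65 mm outside the mouth and moved the hook aside. Then I picked the nut up from the open counter and released it low over the dish.

**Last checks**
- The wrist camera puts the nut within about 4 mm of the dish centre, and the side camera shows it at the same place.
- The top camera shows the red handle on the open counter at y of about -0.13 to -0.19 m; the shelf mouth is at 0.12 m.
- The patches of the top picture around the jar, bottle, suture box and tape show only a small, even change from the start, so I found no sign that they moved.

**Not confirmed**
- The last overview picture was not shown, because the picture limit was reached. The final state was therefore checked by colour and position only.
- The arm hid the dish from above. That it had not shifted rests on the nut lying where the dish had been found, not on a direct look.
- I did not measure the hook's final tilt. It was flat on the counter when I let it go.
- The early top-camera positions of the nut and dish were 3 to 5 mm off; I corrected them from close-up wrist pictures.

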